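# Weight the flask and hold its stopper ready over the mouth

## Robot

A 6-joint arm with a two-finger parallel gripper is mounted at the origin on the work surface; the furniture and walls round the work are solid. World frame = base frame: x ahead of the robot, y to its left, z up, the work surface at z = 0. Lengths are in m, angles in rad, forces in N, time in s.
With the tool pointing down it reaches from about 0.35 to 0.975 m from the base axis. Payload 4.9 kg.
Tool frame: the origin (TCP) lies on the centre line of the jaws, within the pads' length; the fingertips stand 8 mm ahead of it and the grasp point (between the pads) lies 11 mm behind it; z points along the fingers, y is the line along which they close (so a half turn about z gives the same grasp; the last joint's range is limited). The gripper opens to 85 mm and grips with 20 to 120 N. Pads are 22 mm wide; open, the fingers measure 114 mm over their backs; the gripper's body (76 mm by 85 mm) begins 54 mm behind the grasp point. The pads swing forward as they close: fully open they stand 13 mm farther back than shut.
Start: joints at [-1.377, 0.053, 1.613, -0, 1.476, -0.119], TCP at [0.192, -0.595, 0.203] pointing down, gripper open.
Joint ranges: [-3.01, 3.01], [-1.01, 2.22], [0.06, 2.58], [-1.02, 4.17], [0.09, 2.62], [-3.14, 3.14]. Speed limits (rad/s): [2.57, 2.57, 3.14, 3.14, 3.14, 3.14].

## Interface

Orientations are given as a rotation vector (axis times angle).
In Python, from station import ctrl gives the robot as it stands.
- The arm moves only by the shell command python3 -m jog 'ROWS' [FORCE]. ROWS is a JSON list of rows, 1 to 20 of them, each an object with the fields jaw (the finger opening in m), dx, dy, dz (the shift in normalised numbers (1 is 1 m)), rx, ry, rz (a rotation vector in normalised numbers (1 is 120 degrees)); a field left out counts as zero (the opening has to be given); each row is the pose to reach, as a shift and turn from the pose commanded when the command began, along the tool's axes at that moment; what a row does not reach only later rows make up. A row lasts 1/12 s, in which the tool goes at most 0.0417 m and 0.125 rad, less where a joint would pass 70% of its speed; a pose out of reach is approached as far as the arm can. The fingers move at their own pace and stop on an object; FORCE is the grip in N (left out, the last holds). Time passes only in rows, so rows that do not move let the fingers close. It prints the time, the measured TCP pose, the force, the opening and the grip force at its end. Input that does not fit is refused with a message, and nothing moves.
- ctrl.get_obs(): the state, without advancing time (a new reading comes with each control period).
- ctrl.get_image(name): name is "scene" or "top"; returns the picture (400x640x3 uint8, red, green, blue); there is no depth.
- ctrl.camera_params(name): a dict with "fx", "fy", "cx", "cy" (pixels), "k1" (the pictures are not rectified: a ray, as slopes to the right and down, at radius r is drawn at 1 + k1 r^2 times it, then the intrinsics apply), "T" (4x4, takes a point from camera to world coordinates). Camera axes: x right, y down, z forward; pixel columns grow to the right and rows downward; lengths in m; the calibration is good to about 2 mm. A picture is of the moment at which its call begins. camera_params takes no time and is no camera call.
- ctrl.finish_job(): hands the job in; it is judged then, once.
Trained networks look in the newest picture that a camera, given by its name, has taken for a name from the list of things; names that differ only in an ending like _2 or _b are one class to them, and where a whole thing is asked for, a point or a joint stands for the part that bears it (a point fixed in the world has none). Each returns a list of dicts, best first, with "p" (0 to 1); they miss things now and then, are a little off and sometimes report something else, mostly with a low value. They report only what shows in the picture. A call takes as long as a camera call.
- ctrl.find_in(camera, thing): "extent" ([left, top, right, bottom] in pixels, round what is visible of it).
- ctrl.cut_out(camera, thing): "mask" (400x640 bool, what is visible of it) and "extent" ([left, top, right, bottom] in pixels, round what is visible of it).
- ctrl.tip_of(camera, thing): "xy" ([column, row] in pixels: a listed point, or the origin of a listed thing).
The state is a dict: "t": time; "q": joint angles; "dq": joint speeds; "effort": joint torques, N m; "tool_pos": TCP position; "tool_rot": TCP orientation; "contact_force": force on the tool from outside, world axes, zero at the start; "wrist_torque": the same for the moment, N m; "opening": finger opening in m; "grip_force": force on a finger pad.
Only numpy, scipy, OpenCV 4.12 (cv2) and the standard library are available. Lean on these libraries where they do the work, as an engineer would, in place of code of your own. Each camera call takes 0.05 s, during which the arm holds its last target. There are 200 camera calls.

## Task

Slip the grey ring weight down over the neck of the conical flask so that it sits level on the flask's shoulder, and let go of it. Then pick up the rubber stopper, carry it across to the flask without touching the test-tube rack that stands between them, and finish still holding it upright, centred and still about 1 cm above the open mouth of the flask, not touching the flask. Leave the flask standing about where it is, and the other things on the table alone.

Things in the scene. Friction and masses are not known exactly. Their poses are not given: they have to be found in the camera images.
- ring: grey ring weight lying flat on the table beyond the rack: outer diameter 60 mm, hole 43 mm, 14 mm thick, about 0.2 kg. Origin at the centre of its underside, z up. On the flask it comes to rest with its underside 65 mm above the flask's base.
- flask: conical glass flask standing loose, upright, on the table, 106 mm tall, about 0.18 kg; base 80 mm across, narrowing to a neck 29 mm across, with a lip 36 mm across on top. It stands on one side of the rack, left or right. Origin at the centre of its base, z up.
- flask_mouth (a point): centre of the flask's open mouth, on the rim plane 106 mm above its base; z up along the flask's axis.
- stopper: dark red rubber stopper, a round plug 26 mm tall, 27 mm across at its top and tapering to a narrower foot; it stands upright (wide end up) on the table on the other side of the rack. About 18 g. Origin at the centre of its foot, z up.
- rack: metal test-tube rack fixed to the table between the flask and the stopper, 92 mm wide (its x), 228 mm long (its y, pointing roughly away from the robot or towards it), 122 mm tall; four glass test tubes stand in it, fixed, tops at most 168 mm above the table. Origin at the centre of its underside.
- bottle: brown stoppered bottle, 53 mm across, 112 mm tall, loose bystander; origin at the centre of its base.
- mortar: white mortar, 69 mm across, 47 mm tall, loose bystander; origin at the centre of its base.
- petri: lidded petri dish, 66 mm across, 15 mm tall, loose bystander; origin at the centre of its base.
- beaker: small glass beaker, 44 mm across, 60 mm tall, loose bystander; origin at the centre of its base.

How it is judged:
By the outcome, as a careful person would: the job done as asked, in the order asked, and still so for the second after the job is handed in, while the arm keeps its last pose, push and grip.
It also fails if it takes over 64 s, if anything falls off the work surface, if the arm or the gripper's body presses on something with over 40 N, if the wrist force passes 120 N, or if a joint passes its speed limit or range.

## Working session

There is one attempt and no reset: what is moved stays moved. The work goes in short steps, Python scripts to look and compute and a shell command to move; the robot and the scene stay as the last step left them, time stands still between calls to the robot, and variables do not carry over. Pictures are saved under pics/ and viewed, at most 11 in all, crops included, and the job is handed in when it is done.

```bash
ls; mkdir -p pics; cat > h.py <<'E'
import numpy as np, cv2
from station import ctrl
from scipy.spatial.transform import Rotation as R
def ray(cam,px):
    p=ctrl.camera_params(cam); T=np.array(p["T"])
    d=np.array([(px[0]-p["cx"])/p["fx"],(px[1]-p["cy"])/p["fy"]]); u=d.copy()
    for _ in range(20): u=d/(1+p["k1"]*(u@u))
    v=T[:3,:3]@np.array([u[0],u[1],1]); return T[:3,3],v/np.linalg.norm(v)
def at_z(cam,px,z):
    o,v=ray(cam,px); return o+v*(z-o[2])/v[2]
def tri(c1,p1,c2,p2):
    o1,v1=ray(c1,p1);o2,v2=ray(c2,p2)
    s=np.linalg.lstsq(np.c_[v1,-v2],o2-o1,rcond=None)[0]
    a=o1+s[0]*v1;b=o2+s[1]*v2; return (a+b)/2,np.linalg.norm(a-b)
def proj(cam,P):
    p=ctrl.camera_params(cam); T=np.array(p["T"]); c=T[:3,:3].T@(np.asarray(P)-T[:3,3])
    u=c[:2]/c[2]; u=u*(1+p["k1"]*(u@u)); return np.array([u[0]*p["fx"]+p["cx"],u[1]*p["fy"]+p["cy"]])
def totool(d):
    o=ctrl.get_obs(); return tr().inv().apply(d)
def tr():
    return R.from_rotvec(ctrl.get_obs()["tool_rot"])
def save(cam,name):
    im=ctrl.get_image(cam); cv2.imwrite(f"pics/{name}.png",im[:,:,::-1]); return im
E
python3 - <<'E'
from h import *
np.set_printoptions(precision=4,suppress=True)
a=save("scene","s0");b=save("top","t0")
cv2.imwrite("pics/both0.png",cv2.resize(np.vstack([a,b]),(640,800))[:,:,::-1])
for c in("scene","top"):
    p=ctrl.camera_params(c);print(c,p["fx"],p["k1"],np.array(p["T"]))
    for n in("ring","flask","flask_mouth","stopper","rack","bottle","mortar","petri","beaker"):
        print(c,n,[(np.round(r["xy"]),round(r["p"],2)) for r in ctrl.tip_of(c,n)[:2]],[(np.round(r["extent"]),round(r["p"],2)) for r in ctrl.find_in(c,n)[:2]])
o=ctrl.get_obs();print(o["t"],o["tool_pos"],tr().as_matrix())
E
```

```text
pics
scene 427.3549276621889 -0.02711997630448442 [[-0.6901 -0.42    0.5893 -0.1583]
 [-0.7234  0.423  -0.5457  0.6936]
 [-0.0201 -0.8029 -0.5957  0.8062]
 [ 0.      0.      0.      1.    ]]
scene ring [(array([313., 204.]), 0.59)] [(array([304., 196., 324., 211.]), 0.68)]
scene flask [(array([388., 197.]), 0.88)] [(array([375., 169., 404., 206.]), 0.57)]
scene flask_mouth [(array([391., 169.]), 0.81)] [(array([376., 168., 403., 204.]), 0.92)]
scene stopper [(array([286., 262.]), 0.55)] [(array([320., 248., 344., 297.]), 0.25)]
scene rack [(array([360., 245.]), 0.67), (array([329., 289.]), 0.34)] [(array([322., 183., 406., 275.]), 0.93), (array([376., 169., 405., 204.]), 0.34)]
scene bottle [(array([388., 199.]), 0.72), (array([330., 289.]), 0.55)] [(array([319., 248., 344., 298.]), 0.68)]
scene mortar [(array([255., 348.]), 0.58)] [(array([234., 321., 268., 353.]), 0.72)]
scene petri [(array([311., 203.]), 0.67)] []
scene beaker [] []
top 442.7133538732426 0.042344204603782146 [[ 0.0059 -0.9946  0.1032  0.3756]
 [-0.9999 -0.0074 -0.0143  0.0476]
 [ 0.015  -0.1031 -0.9946  1.3093]
 [
[... 385 characters left out ...]
), 0.6)]
top stopper [(array([269., 240.]), 0.54), (array([260., 188.]), 0.47)] [(array([254., 183., 264., 188.]), 0.52)]
top rack [(array([328., 216.]), 0.91)] [(array([312., 171., 353., 263.]), 0.78), (array([258., 228., 275., 247.]), 0.68)]
top bottle [(array([271., 238.]), 0.65)] [(array([258., 230., 274., 248.]), 0.87)]
top mortar [(array([188., 239.]), 0.77)] [(array([169., 230., 196., 251.]), 0.77)]
top petri [] [(array([389., 231., 411., 254.]), 0.87), (array([434., 226., 449., 237.]), 0.36)]
top beaker [(array([440., 230.]), 0.48)] [(array([434., 227., 450., 237.]), 0.71)]
1.9 [ 0.1923 -0.5947  0.2028] [[ 0.9515  0.3077  0.    ]
 [ 0.3077 -0.9515  0.    ]
 [ 0.     -0.     -1.    ]]
```

```bash
python3 - <<'E'
from h import *
a=cv2.imread("pics/s0.png")[150:370,220:420];b=cv2.imread("pics/t0.png")[120:270,150:470]
cv2.imwrite("pics/c0.png",cv2.resize(b,None,fx=2.5,fy=2.5,interpolation=cv2.INTER_CUBIC))
cv2.imwrite("pics/c1.png",cv2.resize(a,None,fx=2.7,fy=2.7,interpolation=cv2.INTER_CUBIC))
print(tri("scene",(313,204),"top",(343,140)),tri("scene",(391,169),"top",(415,182)),tri("scene",(388,197),"top",(406,191)),tri("scene",(286,262),"top",(260,188)))
print(tri("scene",(360,245),"top",(328,216)))
E
```

```text
(array([ 0.67321138, -0.03927246, -0.00648988]), np.float64(0.005905165738975794)) (array([ 0.52852633, -0.23369184,  0.10272623]), np.float64(0.005234233310393302)) (array([ 0.51822127, -0.22590432,  0.00470512]), np.float64(0.005561149921674588)) (array([0.52077181, 0.20409937, 0.00712761]), np.float64(0.0019613658657855865))
(array([ 0.43913587,  0.0016905 , -0.00810653]), np.float64(0.004541659393559435))
```

View pics/c0.png

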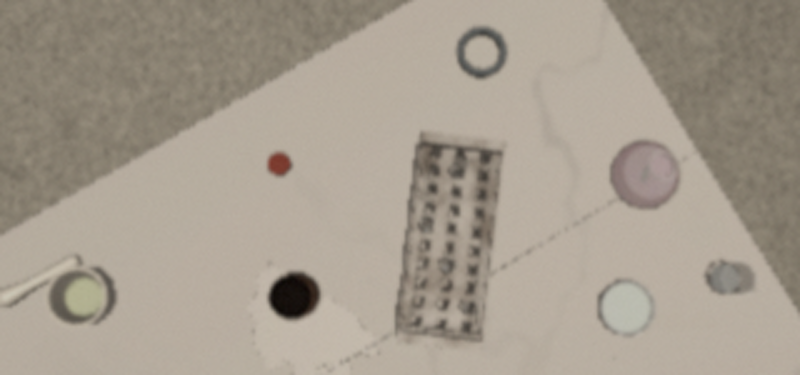

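View pics/c1.png

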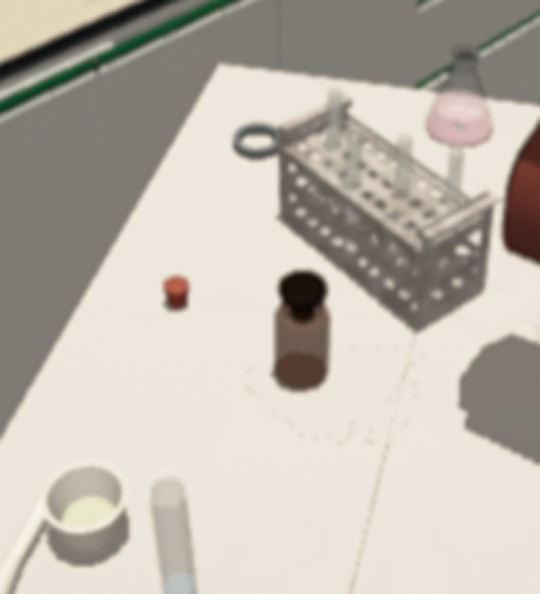

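```bash
python3 - <<'E'
from h import *
np.set_printoptions(precision=4,suppress=True)
res={}
for k in range(3):
  for c in("scene","top"):
    ctrl.get_image(c)
    for n in("ring","flask","flask_mouth","stopper"):
        t=ctrl.tip_of(c,n); res.setdefault((c,n),[]).append(np.round(t[0]["xy"],1) if t else None)
for k,v in res.items(): print(k,v)
for c,n in (("top","ring"),("top","flask"),("scene","ring"),("scene","flask"),("top","stopper"),("scene","stopper")):
    m=[(r["mask"],r["p"],r["extent"]) for r in ctrl.cut_out(c,n)[:2]]
    for mm,p,e in m:
        ys,xs=np.nonzero(mm); print(c,n,p,len(xs),xs.mean(),ys.mean(),e, at_z(c,(xs.mean(),ys.mean()),.014))
# classical ring & stopper in top
b=cv2.imread("pics/t0.png").astype(float)
w=np.clip(b[175:200,245:280,2]-b[175:200,245:280,:2].max(2)-15,0,None)
# subtract bg
Y,X=np.mgrid[175:200,245:280]; s=np.array([(w*X).sum(),(w*Y).sum()])/w.sum(); print("stopper red top",s,at_z("top",s,.022))
g=b[125:157,325:360].min(2); bg=np.median(g); w=np.clip(bg-g-25,0,None);Y,X=np.mgrid[125:157,325:360]
s=np.array([(w*X).sum(),(w*Y).sum()])/w.sum(); print("ring top",s,at_z("top",s,.012))
a=cv2.imread("pics/s0.png").astype(float)
w=np.clip(a[245:275,272:300,2]-a[245:275,272:300,:2].max(2)-15,0,None);Y,X=np.mgrid[245:275,272:300]
s=np.array([(w*X).sum(),(w*Y).sum()])/w.sum(); print("stopper scene",s,at_z("scene",s,.013)); print(ctrl.get_obs()["t"])
for c,nm,x0,y0 in(("top","t0",385,170),("scene","s0",368,160)):
    i=cv2.imread(f"pics/{nm}.png")[y0:y0+46,x0:x0+46]; cv2.imwrite(f"pics/f_{c}.png",cv2.resize(i,None,fx=8,fy=8,interpolation=cv2.INTER_CUBIC))
cv2.imwrite("pics/ff.png",np.hstack([cv2.imread("pics/f_top.png"),cv2.imread("pics/f_scene.png")]))
E
```

```text
('scene', 'ring') [array([311.7, 203.9]), array([312.4, 201.8]), array([311.2, 203.9])]
('scene', 'flask') [array([390.4, 198.8]), array([390., 201.]), array([388.5, 199.8])]
('scene', 'flask_mouth') [array([389.6, 170. ]), array([392. , 170.8]), array([390.2, 168.9])]
('scene', 'stopper') [array([283.4, 263.2]), array([284.4, 261.3]), array([283. , 258.4])]
('top', 'ring') [array([343.3, 140.8]), array([345.3, 140.6]), array([343.6, 139.5])]
('top', 'flask') [array([408.8, 188.6]), array([406. , 190.7]), array([406. , 191.2])]
('top', 'flask_mouth') [array([414.7, 183.1]), array([414.5, 184.3]), array([415.4, 182.9])]
('top', 'stopper') [None, None, array([262.9, 186.9])]
top ring 0.69 18 341.94444444444446 135.77777777777777 [337.1, 132.6, 349.8, 147.2] [ 0.6792 -0.0367  0.014 ]
top flask 0.61 626 407.9632587859425 189.6150159744409 [392.9, 178.0, 423.8, 205.1] [ 0.5192 -0.2315  0.014 ]
scene ring 0.56 94 313.0744680851064 204.3404255319149 [305.4, 199.2, 322.8, 207.2] [ 0.6532 -0.018   0.014 ]
scene flask 0.87 592 390.3817567567568 188.30067567567568 [376.6, 169.1, 400.4, 202.5] [ 0.5383 -0.2572  0.014 ]
top stopper 0.49 55 261.1090909090909 185.2 [258.4, 182.2, 267.6, 191.2] [0.529  0.2009 0.014 ]
top stopper 0.15 2890 329.5608996539792 216.31868512110728 [310.5, 170.7, 354.1, 262.1] [ 0.4389 -0.0007  0.014 ]
stopper red top [261.0543 185.0562] [0.5285 0.2001 0.022 ]
ring top [342.2095 140.4589] [ 0.6655 -0.0377  0.012 ]
stopper scene [284.8302 256.5485] [0.5334 0.1959 0.013 ]
3.7
```

View pics/ff.png

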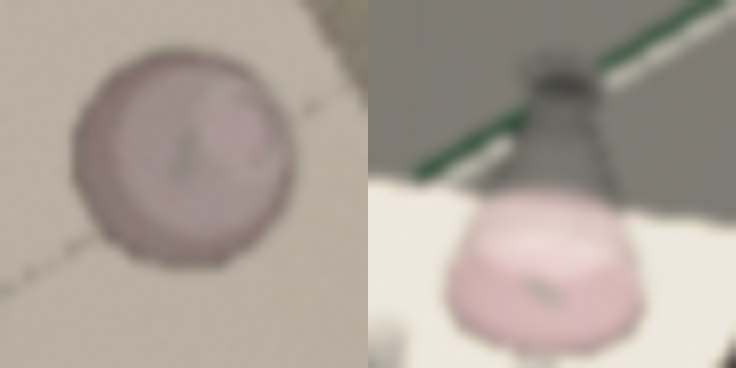

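```bash
python3 - <<'E'
from h import *
np.set_printoptions(precision=4,suppress=True)
print("flask top",at_z("top",(407.8,189.6),.004),"scene mouth",at_z("scene",(392,168),.106),"top mouth", at_z("top",(414.8,183.4),.106), "scene ring",at_z("scene",(315.5,202),.01))
p=ctrl.get_obs()["tool_pos"]
print(totool(np.array([.6655,-.0377,.12])-p),totool(np.array([.6655,-.0377,.009])-p))
E
```

```text
flask top [ 0.5204 -0.2332  0.004 ] scene mouth [ 0.5249 -0.2379  0.106 ] top mouth [ 0.5263 -0.2307  0.106 ] scene ring [ 0.661  -0.0356  0.01  ]
[ 0.6216 -0.3844  0.0828] [ 0.6216 -0.3844  0.1938]
```

```bash
T="x"; python3 -m jog '[{"jaw": 0.085,"dx": 0.622,"dy": -0.384},{"jaw": 0.085,"dx": 0.622,"dy": -0.384},{"jaw": 0.085,"dx": 0.622,"dy": -0.384},{"jaw": 0.085,"dx": 0.622,"dy": -0.384},{"jaw": 0.085,"dx": 0.622,"dy": -0.384},{"jaw": 0.085,"dx": 0.622,"dy": -0.384},{"jaw": 0.085,"dx": 0.622,"dy": -0.384},{"jaw": 0.085,"dx": 0.622,"dy": -0.384},{"jaw": 0.085,"dx": 0.622,"dy": -0.384},{"jaw": 0.085,"dx": 0.622,"dy": -0.384},{"jaw": 0.085,"dx": 0.622,"dy": -0.384},{"jaw": 0.085,"dx": 0.622,"dy": -0.384},{"jaw": 0.085,"dx": 0.622,"dy": -0.384},{"jaw": 0.085,"dx": 0.622,"dy": -0.384},{"jaw": 0.085,"dx": 0.622,"dy": -0.384},{"jaw": 0.085,"dx": 0.622,"dy": -0.384},{"jaw": 0.085,"dx": 0.622,"dy": -0.384,"dz": 0.02},{"jaw": 0.085,"dx": 0.622,"dy": -0.384,"dz": 0.05},{"jaw": 0.085,"dx": 0.622,"dy": -0.384,"dz": 0.083},{"jaw": 0.085,"dx": 0.622,"dy": -0.384,"dz": 0.083}]' 40
```

```text
t: 5.37
tool_pos: [0.6613, -0.0354, 0.1105]
tool_rot: [-3.098, -0.493, 0.022]
contact_force: [-2.4, 0.2, -2.3]
opening: 0.085
grip_force: 0.0
```

```bash
python3 -m jog '[{"jaw": 0.085,"dz": 0.03},{"jaw": 0.085,"dz": 0.06},{"jaw": 0.085,"dz": 0.08},{"jaw": 0.085,"dz": 0.08},{"jaw": 0.085,"dz": 0.08}]'; python3 - <<'E'
from h import *
a=save("scene","s1");b=save("top","t1")
u=cv2.resize(a[150:250,260:400,::-1],None,fx=4,fy=4,interpolation=cv2.INTER_CUBIC)
cv2.imwrite("pics/r1.png",u)
o=ctrl.get_obs();print(o["t"],o["tool_pos"],o["tool_rot"],o["contact_force"])
E
```

```text
t: 5.78
tool_pos: [0.6653, -0.0385, 0.04]
tool_rot: [-3.103, -0.488, 0.002]
contact_force: [0.4, -0.2, 0.1]
opening: 0.0848
grip_force: 0.0
5.8833 [ 0.66770471 -0.0386864   0.04294813] [3.10206768 0.48809799 0.00613853] [-0.33016203 -0.01718563  0.45775743]
```

View pics/r1.png

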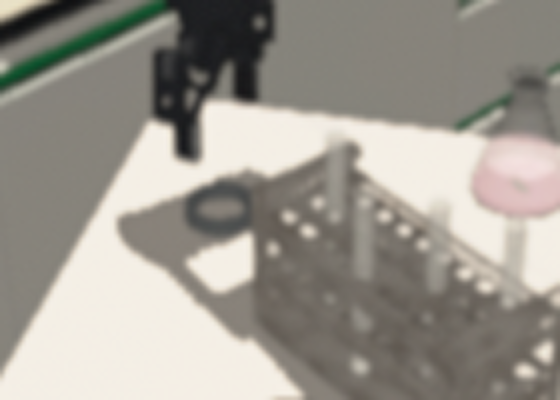

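```bash
python3 -m jog '[{"jaw": 0.085,"dz": 0.02},{"jaw": 0.085,"dz": 0.031},{"jaw": 0.085,"dz": 0.031},{"jaw": 0.085,"dz": 0.031},{"jaw": 0.05,"dz": 0.031},{"jaw": 0.05,"dz": 0.031},{"jaw": 0.05,"dz": 0.031},{"jaw": 0.05,"dz": 0.031},{"jaw": 0.05,"dz": 0.031},{"jaw": 0.05,"dz": 0.031}]' 20; python3 -c "
from h import *
o=ctrl.get_obs();print(o['tool_pos'],o['opening'],o['grip_force'],o['contact_force'])"
```

```text
t: 6.72
tool_pos: [0.6661, -0.0379, 0.009]
tool_rot: [3.103, 0.489, 0.0]
contact_force: [-0.5, -0.1, 0.2]
opening: 0.0501
grip_force: 0.0
[ 0.66609352 -0.03787922  0.00904021] 0.050052311463598925 0.0 [-0.50912591 -0.12757984  0.19526058]
```

```bash
python3 - <<'E'
from h import *
a=save("scene","s2");b=save("top","t2")
u=cv2.resize(a[150:250,260:360,::-1],None,fx=4,fy=4,interpolation=cv2.INTER_CUBIC)
v=cv2.resize(b[100:200,300:400,::-1],None,fx=4,fy=4,interpolation=cv2.INTER_CUBIC)
cv2.imwrite("pics/r2.png",np.hstack([u,v]))
o=ctrl.get_obs();print(o["tool_pos"],o["opening"])
for z in(0,.01):print(proj("scene",[.666,-.038,z]),proj("top",[.666,-.038,z]))
E
```

```text
[ 0.66593614 -0.03785414  0.00880228] 0.049765158105919416
[315.08778546 203.56443453] [342.05385051 141.1572865 ]
[314.99253742 201.02871479] [342.27352638 140.42850967]
```

View pics/r2.png

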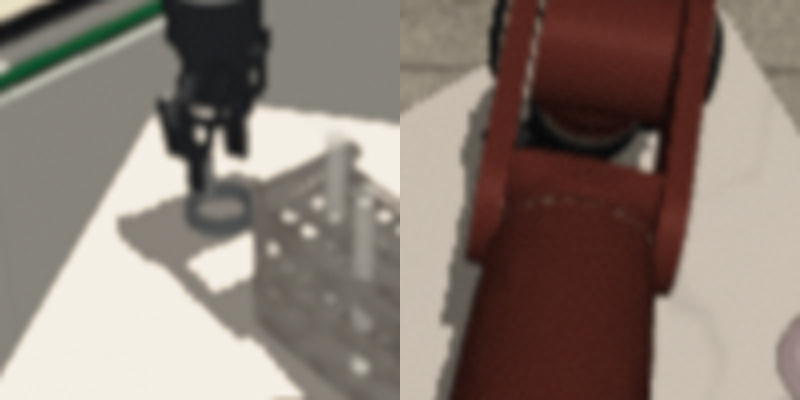

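```bash
python3 -m jog '[{"jaw": 0.085},{"jaw": 0.085},{"jaw": 0.085},{"jaw": 0.085},{"jaw": 0.085,"dz": 0.005},{"jaw": 0.085,"dz": 0.009},{"jaw": 0.085,"dz": 0.009},{"jaw": 0.07,"dz": 0.009},{"jaw": 0.07,"dz": 0.009}]' 20; python3 -m jog '[{"jaw": 0.05},{"jaw": 0.05},{"jaw": 0.05},{"jaw": 0.05}]'
```

```text
t: 7.57
tool_pos: [0.6658, -0.0379, -0.0005]
tool_rot: [-3.103, -0.489, 0.001]
contact_force: [-0.6, 0.0, -0.5]
opening: 0.0702
grip_force: 0.0
t: 7.9
tool_pos: [0.6661, -0.0379, -0.0]
tool_rot: [3.103, 0.489, 0.0]
contact_force: [-0.3, 0.6, -0.7]
opening: 0.0501
grip_force: 0.0
```

```bash
python3 - <<'E'
from h import *
a=save("scene","s3")
cv2.imwrite("pics/r3.png",cv2.resize(a[165:225,280:350,::-1],None,fx=8,fy=8,interpolation=cv2.INTER_CUBIC))
E
```

```text
(no output)
```

View pics/r3.png

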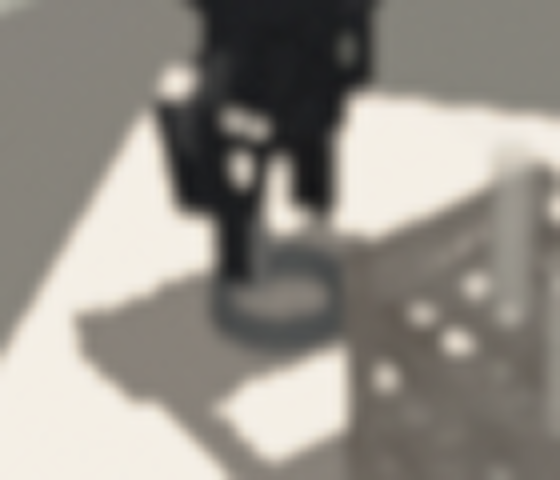

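```bash
python3 - <<'E'
from h import *
o=ctrl.get_obs(); p=o["tool_pos"]; Y=tr().as_matrix()[:,1]; print(p,o["opening"],Y)
for s in(-.025,-.03,.025,.03):
  for z in(0,.008,.016): print(s,z,proj("scene",np.r_[(p+s*Y)[:2],z]))
for a in np.arange(0,6.28,.785): print(proj("scene",[.666+.03*np.cos(a),-.038+.03*np.sin(a),.014]),end=' ')
E
```

```text
[ 6.66075019e-01 -3.79287827e-02 -5.79442460e-05] 0.05030562922804422 [ 3.07688185e-01 -9.51487240e-01  1.13600310e-04]
-0.025 0 [311.1868984  207.74473993]
-0.025 0.008 [311.09591224 205.70636064]
-0.025 0.016 [311.00429227 203.65346541]
-0.03 0 [310.40110882 208.59394484]
-0.03 0.008 [310.30708317 206.55326362]
-0.03 0.016 [310.21240123 204.49800887]
0.025 0 [318.82618195 199.48916475]
0.025 0.008 [318.7639463  197.47406475]
0.025 0.016 [318.70128379 195.44500979]
0.03 0 [319.56889252 198.68655794]
0.03 0.008 [319.5093748  196.67380828]
0.03 0.016 [319.44944924 194.64715831]
[308.61406209 196.1706104 ] [305.52292614 200.03025082] [307.93990641 203.97486244] [314.58150644 205.63033519] [321.45109722 203.95378518] [324.39878019 199.9950828 ] [321.81190988 196.14212512] [315.32874403 194.58222293]
```

```bash
python3 -m jog '[{"jaw": 0.085},{"jaw": 0.085},{"jaw": 0.085},{"jaw": 0.085,"dz": 0.004},{"jaw": 0.085,"dz": 0.008},{"jaw": 0.085,"dz": 0.008}]'; python3 -m jog '[{"jaw": 0.085,"dz": 0.003},{"jaw": 0.085,"dz": 0.006},{"jaw": 0.085,"dz": 0.006}]'
```

```text
t: 8.45
tool_pos: [0.665, -0.0377, -0.0096]
tool_rot: [-3.103, -0.489, 0.003]
contact_force: [-1.0, 0.3, -0.1]
opening: 0.0852
grip_force: 0.0
t: 8.7
tool_pos: [0.6654, -0.0378, -0.0152]
tool_rot: [-3.103, -0.489, 0.002]
contact_force: [-0.2, -0.0, -1.2]
opening: 0.085
grip_force: 0.0
```

```bash
python3 -m jog '[{"jaw": 0.085,"dz": 0.004},{"jaw": 0.085,"dz": 0.008},{"jaw": 0.085,"dz": 0.008}]'; python3 -m jog '[{"jaw": 0.085,"dz": 0.003},{"jaw": 0.085,"dz": 0.005},{"jaw": 0.085,"dz": 0.005}]';  python3 -m jog '[{"jaw": 0.066},{"jaw": 0.066},{"jaw": 0.05},{"jaw": 0.05},{"jaw": 0.05}]'
```

```text
t: 8.95
tool_pos: [0.6652, -0.0378, -0.0234]
tool_rot: [-3.103, -0.489, 0.003]
contact_force: [0.5, -0.1, -1.5]
opening: 0.0851
grip_force: 0.0
t: 9.2
tool_pos: [0.6656, -0.0378, -0.0278]
tool_rot: [-3.103, -0.489, 0.001]
contact_force: [-0.4, -0.3, 0.5]
opening: 0.0849
grip_force: 0.0
t: 9.62
tool_pos: [0.6665, -0.0381, -0.0265]
tool_rot: [3.103, 0.489, 0.001]
contact_force: [-0.8, -0.5, 2.3]
opening: 0.0582
grip_force: 22.1
```

Units first: turns go in shares of 120 degrees. So 0.2 rad / 2.0944 = 0.0955.

```bash
python3 -m jog '[{"jaw": 0.085},{"jaw": 0.085},{"jaw": 0.085,"rz": 0.0477},{"jaw": 0.085,"rz": 0.0955}]'; python3 -c "
from h import *
o=ctrl.get_obs();print(o['q'],o['contact_force'])
ctrl.get_image('scene'); print(ctrl.tip_of('scene','ring'))
a=save('scene','s4')"
```

```text
t: 9.95
tool_pos: [0.6657, -0.0377, -0.0276]
tool_rot: [-3.137, -0.17, 0.001]
contact_force: [-0.1, 0.3, -0.7]
opening: 0.0852
grip_force: 0.0
[-1.68160310e-01  3.77105390e-01  1.64880192e+00  2.78967874e-04
  1.11632383e+00  1.29450682e+00] [-0.14245744  0.34423482 -0.74103854]
[{'xy': [314.8, 205.4], 'p': 0.45}]
```

In the tool's units: -1.771 rad / 2.0944 = -0.8456.

```bash
python3 -m jog '[{"jaw": 0.085,"rz": -0.1432},{"jaw": 0.085,"rz": -0.2865},{"jaw": 0.085,"rz": -0.4297},{"jaw": 0.085,"rz": -0.573},{"jaw": 0.085,"rz": -0.7162},{"jaw": 0.085,"rz": -0.8456},{"jaw": 0.085,"rz": -0.8456},{"jaw": 0.085,"rz": -0.8456},{"jaw": 0.085,"rz": -0.8456},{"jaw": 0.085,"rz": -0.8456},{"jaw": 0.085,"rz": -0.8456},{"jaw": 0.085,"rz": -0.8456},{"jaw": 0.085,"rz": -0.8456},{"jaw": 0.085,"rz": -0.8456},{"jaw": 0.085,"rz": -0.8456},{"jaw": 0.085,"rz": -0.8456},{"jaw": 0.085,"dz": 0.002,"rz": -0.8456}]'; python3 -m jog '[{"jaw": 0.066},{"jaw": 0.066},{"jaw": 0.05},{"jaw": 0.05},{"jaw": 0.05},{"jaw": 0.05}]' 50
```

```text
t: 11.52
tool_pos: [0.6663, -0.0379, -0.0289]
tool_rot: [1.85, 2.539, 0.001]
contact_force: [1.0, -0.5, -0.7]
opening: 0.0848
grip_force: 0.0
t: 12.02
tool_pos: [0.6665, -0.0379, -0.0285]
tool_rot: [1.848, 2.54, 0.001]
contact_force: [0.1, 0.5, 3.2]
opening: 0.0582
grip_force: 53.7
```

```bash
python3 -m jog '[{"jaw": 0.05,"dz": -0.02},{"jaw": 0.05,"dz": -0.05},{"jaw": 0.05,"dz": -0.09},{"jaw": 0.05,"dz": -0.13},{"jaw": 0.05,"dz": -0.16},{"jaw": 0.05,"dz": -0.17},{"jaw": 0.05,"dz": -0.17}]'; python3 - <<'E'
from h import *
np.set_printoptions(precision=4,suppress=True)
o=ctrl.get_obs();print(o["tool_pos"],o["opening"],o["grip_force"],o["contact_force"])
a=save("scene","s5");b=save("top","t5")
print([np.round(r["xy"],1) for r in ctrl.tip_of("scene","ring")],proj("scene",o["tool_pos"]+[0,0,.0287]))
for k in range(3):
  ctrl.get_image("scene"); print([np.round(r["xy"],1) for r in ctrl.tip_of("scene","flask_mouth")[:1]+ctrl.tip_of("scene","flask")[:1]])
g=np.array([.5204,-.2332]);print("flask proj",[proj(c,np.r_[g,z]) for c in("scene","top") for z in(0,.106)])
t=cv2.resize(b[160:220,375:445,::-1],None,fx=8,fy=8,interpolation=cv2.INTER_CUBIC)
for z,rr in((.002,.04),(.106,.018)):
  pts=[((proj("top",[g[0]+rr*np.cos(A),g[1]+rr*np.sin(A),z])-[375,160]+.5)*8-.5).astype(int) for A in np.linspace(0,6.28,50)]
  for q in pts: cv2.circle(t,tuple(map(int,q)),1,(0,255,0),-1)
cv2.imwrite("pics/q_t.png",t)
s=cv2.resize(a[100:220,280:420,::-1],None,fx=5.5,fy=4,interpolation=cv2.INTER_CUBIC)
u=cv2.resize(a[155:215,360:420,::-1],None,fx=8,fy=8,interpolation=cv2.INTER_CUBIC)[:480,:240+240]
for z,rr in((.002,.04),(.106,.018)):
  for A in np.linspace(0,6.28,50):
    q=(proj("scene",[g[0]+rr*np.cos(A),g[1]+rr*np.sin(A),z])-[360,155]+.5)*8-.5
    cv2.circle(u,tuple(map(int,q)),1,(0,255,0),-1)
cv2.imwrite("pics/q5.png",cv2.resize(np.hstack([t,u]),None,fx=.76,fy=.76,interpolation=cv2.INTER_AREA))
E
```

```text
t: 12.6
tool_pos: [0.6678, -0.0382, 0.1441]
tool_rot: [1.845, 2.536, 0.004]
contact_force: [0.2, -0.3, -2.4]
opening: 0.0578
grip_force: 54.5
[ 0.6678 -0.0382  0.1441] 0.05777264904860756 54.54062422737479 [ 0.2433 -0.2911 -2.4218]
[array([311.5, 158. ])] [312.9522 156.1448]
[array([391.8, 168.6]), array([387.7, 200.8])]
[array([392.1, 170.8]), array([388.5, 197.4])]
[array([389.7, 169.9]), array([389.2, 200.3])]
flask proj [array([389.6746, 197.0075]), array([392.1809, 169.1021]), array([407.5101, 189.7308]), array([415.7491, 185.5383])]
```

View pics/q5.png

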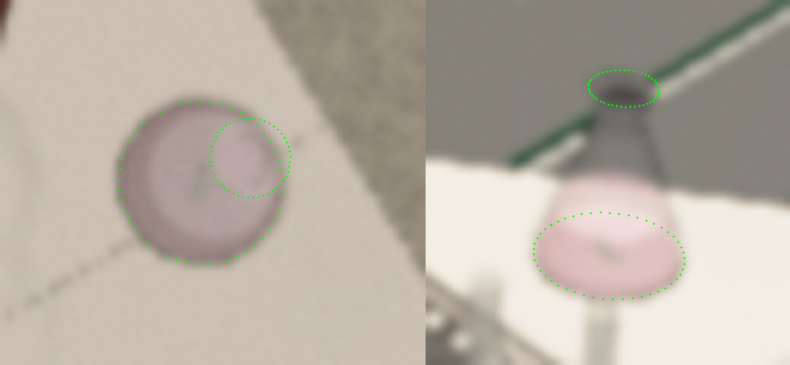

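```bash
python3 -c "
from h import *
o=ctrl.get_obs();print(o['tool_pos'],totool(np.array([.5204,-.2332,o['tool_pos'][2]])-o['tool_pos']))"
```

```text
[ 0.66586798 -0.03786442  0.14044074] [-1.41050872e-01 -1.98548663e-01  5.16712589e-05]
```

```bash
python3 -m jog '[{"jaw": 0.05,"dx": -0.141,"dy": -0.1985},{"jaw": 0.05,"dx": -0.141,"dy": -0.1985},{"jaw": 0.05,"dx": -0.141,"dy": -0.1985},{"jaw": 0.05,"dx": -0.141,"dy": -0.1985},{"jaw": 0.05,"dx": -0.141,"dy": -0.1985},{"jaw": 0.05,"dx": -0.141,"dy": -0.1985},{"jaw": 0.05,"dx": -0.141,"dy": -0.1985},{"jaw": 0.05,"dx": -0.141,"dy": -0.1985,"dz": 0.02},{"jaw": 0.05,"dx": -0.141,"dy": -0.1985,"dz": 0.04},{"jaw": 0.05,"dx": -0.141,"dy": -0.1985,"dz": 0.04},{"jaw": 0.05,"dx": -0.141,"dy": -0.1985,"dz": 0.04}]'; python3 - <<'E'
from h import *
np.set_printoptions(precision=4,suppress=True)
a=save("scene","s6"); 
o=ctrl.get_obs();p=o["tool_pos"];print(o["t"],p,tr().as_rotvec(),o["opening"],o["grip_force"],o["contact_force"])
u=cv2.resize(a[140:215,355:430,::-1],None,fx=8,fy=8,interpolation=cv2.INTER_CUBIC)
for c,z,rr in((p,p[2]+.0287,.03),(p,p[2]+.0287+.014,.03),((.5204,-.2332),.106,.018)):
  for A in np.linspace(0,6.28,60):
    q=(proj("scene",[c[0]+rr*np.cos(A),c[1]+rr*np.sin(A),z])-[355,140]+.5)*8-.5
    cv2.circle(u,tuple(map(int,q)),1,(0,255,0),-1)
cv2.imwrite("pics/q6.png",u)
E
```

```text
t: 14.12
tool_pos: [0.5197, -0.2325, 0.0997]
tool_rot: [-1.846, -2.538, 0.0]
contact_force: [0.1, 0.4, -1.9]
opening: 0.0581
grip_force: 54.8
14.1667 [ 0.5207 -0.233   0.1011] [-1.8476 -2.5407 -0.0001] 0.057566279382451235 54.7895085811615 [ 0.0078  0.2285 -2.2554]
```

View pics/q6.png

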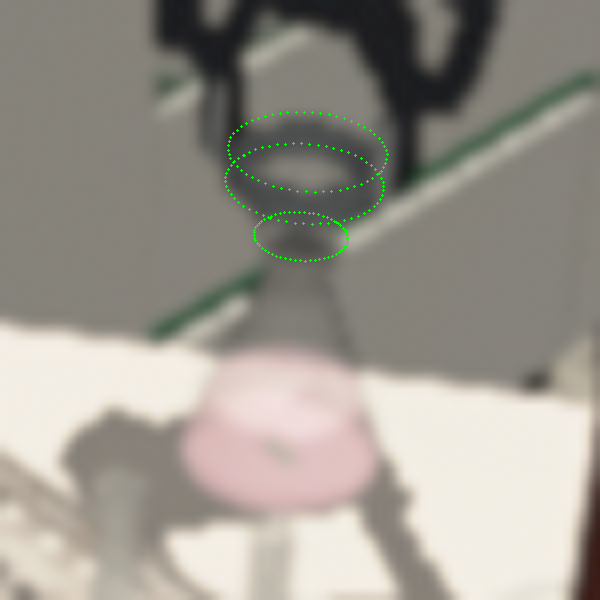

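```bash
python3 -m jog '[{"jaw": 0.05,"dz": 0.012},{"jaw": 0.05,"dz": 0.02},{"jaw": 0.05,"dz": 0.024},{"jaw": 0.05,"dz": 0.028},{"jaw": 0.05,"dz": 0.03},{"jaw": 0.05,"dz": 0.03}]'; python3 -m jog '[{"jaw": 0.05,"dz": 0.004},{"jaw": 0.05,"dz": 0.008},{"jaw": 0.05,"dz": 0.012},{"jaw": 0.05,"dz": 0.012}]'
```

```text
t: 14.67
tool_pos: [0.5202, -0.2329, 0.0701]
tool_rot: [-1.847, -2.54, 0.0]
contact_force: [-0.4, 0.5, -2.5]
opening: 0.0578
grip_force: 54.8
t: 15.0
tool_pos: [0.5198, -0.2328, 0.0576]
tool_rot: [-1.847, -2.539, 0.0]
contact_force: [-0.6, 0.3, -2.8]
opening: 0.0576
grip_force: 54.8
```

```bash
python3 -m jog '[{"jaw": 0.05,"dz": 0.006},{"jaw": 0.05,"dz": 0.012},{"jaw": 0.05,"dz": 0.016},{"jaw": 0.05,"dz": 0.018},{"jaw": 0.05,"dz": 0.019},{"jaw": 0.05,"dz": 0.019}]'; python3 -m jog '[{"jaw": 0.05,"dz": 0.0015},{"jaw": 0.05,"dz": 0.003},{"jaw": 0.05,"dz": 0.003}]'
```

```text
t: 15.5
tool_pos: [0.5204, -0.233, 0.0394]
tool_rot: [-1.848, -2.54, 0.0]
contact_force: [-0.3, -0.2, -2.5]
opening: 0.058
grip_force: 54.8
t: 15.75
tool_pos: [0.5206, -0.2331, 0.0368]
tool_rot: [1.848, 2.54, 0.0]
contact_force: [0.1, 0.0, -1.8]
opening: 0.0579
grip_force: 54.8
```

```bash
python3 -m jog '[{"jaw": 0.085,"dz": 0.0005},{"jaw": 0.085,"dz": 0.0005},{"jaw": 0.085,"dz": 0.0005},{"jaw": 0.085,"dz": 0.0005},{"jaw": 0.085,"dz": -0.015},{"jaw": 0.085,"dz": -0.04},{"jaw": 0.085,"dz": -0.075},{"jaw": 0.085,"dz": -0.11},{"jaw": 0.085,"dz": -0.13},{"jaw": 0.085,"dz": -0.13}]'; python3 - <<'E'
from h import *
np.set_printoptions(precision=4,suppress=True)
a=save("scene","s7");b=save("top","t7")
o=ctrl.get_obs();p=o["tool_pos"];print(o["t"],p,o["contact_force"],o["q"])
u=cv2.resize(a[140:215,355:430,::-1],None,fx=8,fy=8,interpolation=cv2.INTER_CUBIC)
for z,rr in((.065,.03),(.079,.03),(.106,.018)):
  for A in np.linspace(0,6.28,60):
    q=(proj("scene",[.5204+rr*np.cos(A),-.2332+rr*np.sin(A),z])-[355,140]+.5)*8-.5
    cv2.circle(u,tuple(map(int,q)),0,(0,255,0),-1)
cv2.imwrite("pics/q7.png",u)
S=np.array([.5285,.2001,0.20]); print("world",S-p,"tool",totool(S-p))
E
```

```text
t: 16.58
tool_pos: [0.5239, -0.2352, 0.1743]
tool_rot: [1.841, 2.531, 0.001]
contact_force: [1.0, -0.9, 0.6]
opening: 0.0848
grip_force: 0.0
16.6833 [ 0.5212 -0.2336  0.1683] [-0.9505  0.458  -0.9674] [-0.5516 -0.0534  1.7772 -0.      1.4149 -0.8646]
world [0.0073 0.4337 0.0317] tool [ 0.4103  0.1405 -0.0324]
```

View pics/q7.png

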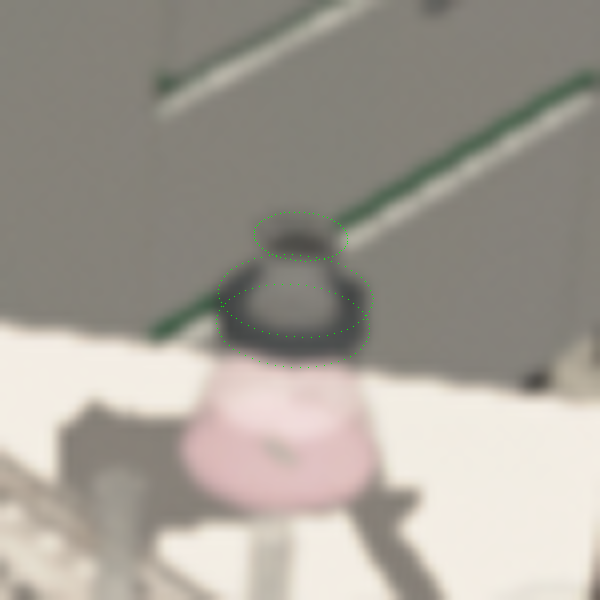

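```bash
python3 -m jog '[{"jaw": 0.085,"dx": 0.01,"dy": 0.003,"dz": -0.033},{"jaw": 0.085,"dx": 0.41,"dy": 0.1405,"dz": -0.033},{"jaw": 0.085,"dx": 0.41,"dy": 0.1405,"dz": -0.033},{"jaw": 0.085,"dx": 0.41,"dy": 0.1405,"dz": -0.033},{"jaw": 0.085,"dx": 0.41,"dy": 0.1405,"dz": -0.033},{"jaw": 0.085,"dx": 0.41,"dy": 0.1405,"dz": -0.033},{"jaw": 0.085,"dx": 0.41,"dy": 0.1405,"dz": -0.033},{"jaw": 0.085,"dx": 0.41,"dy": 0.1405,"dz": -0.033},{"jaw": 0.085,"dx": 0.41,"dy": 0.1405,"dz": -0.033},{"jaw": 0.085,"dx": 0.41,"dy": 0.1405,"dz": -0.033},{"jaw": 0.085,"dx": 0.41,"dy": 0.1405,"dz": -0.033},{"jaw": 0.085,"dx": 0.41,"dy": 0.1405,"dz": -0.033},{"jaw": 0.085,"dx": 0.41,"dy": 0.1405},{"jaw": 0.085,"dx": 0.41,"dy": 0.1405,"dz": 0.04},{"jaw": 0.085,"dx": 0.41,"dy": 0.1405,"dz": 0.08},{"jaw": 0.085,"dx": 0.41,"dy": 0.1405,"dz": 0.1},{"jaw": 0.07,"dx": 0.41,"dy": 0.1405,"dz": 0.1},{"jaw": 0.07,"dx": 0.41,"dy": 0.1405,"dz": 0.1}]' 20; python3 - <<'E'
from h import *
np.set_printoptions(precision=4,suppress=True)
o=ctrl.get_obs();p=o["tool_pos"];print(p,totool(np.array([.5285,.2001,-.018])-p))
a=save("scene","s8").astype(float)[245:275,272:300]
w=np.clip(a[:,:,0]-a[:,:,1:].max(2)-15,0,None);Y,X=np.mgrid[245:275,272:300]
print((w*X).sum()/w.sum(),(w*Y).sum()/w.sum())
E
```

```text
t: 18.18
tool_pos: [0.5259, 0.1994, 0.064]
tool_rot: [-1.846, -2.537, 0.007]
contact_force: [-0.5, 0.3, 0.4]
opening: 0.0698
grip_force: 0.0
[0.5259 0.1994 0.064 ] [-0.0001  0.0032  0.082 ]
284.9930151338766 257.9852541715173
```

```bash
python3 -m jog '[{"jaw": 0.06,"dz": 0.03},{"jaw": 0.06,"dz": 0.055},{"jaw": 0.06,"dz": 0.07},{"jaw": 0.06,"dz": 0.074},{"jaw": 0.06,"dz": 0.074}]';python3 -m jog '[{"jaw": 0.06,"dz": 0.004},{"jaw": 0.06,"dz": 0.009},{"jaw": 0.06,"dz": 0.012},{"jaw": 0.06,"dz": 0.012}]'; python3 - <<'E'
from h import *
np.set_printoptions(precision=4,suppress=True)
o=ctrl.get_obs();p=o["tool_pos"];print(p)
a=save("scene","s9")
for z in(0,.026): print(proj("scene",[.5285,.2001,z]))
cv2.imwrite("pics/q9.png",cv2.resize(a[215:285,250:320,::-1],None,fx=8,fy=8,interpolation=cv2.INTER_CUBIC))
E
```

```text
t: 18.65
tool_pos: [0.5287, 0.2002, -0.0064]
tool_rot: [1.848, 2.54, 0.001]
contact_force: [-0.3, 0.6, -0.2]
opening: 0.0601
grip_force: 0.0
t: 18.98
tool_pos: [0.5281, 0.2002, -0.019]
tool_rot: [1.848, 2.54, 0.0]
contact_force: [0.1, -0.1, -0.9]
opening: 0.0597
grip_force: 0.0
[ 0.5281  0.2002 -0.019 ]
[285.1357 261.7162]
[284.4289 254.6478]
```

View pics/q9.png

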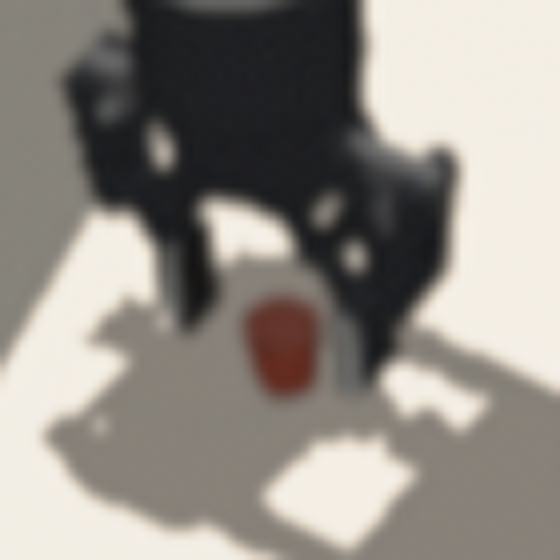

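Units first: turns go in shares of 120 degrees. So 1.571 rad / 2.0944 = 0.7501.

```bash
python3 -m jog '[{"jaw": 0.035},{"jaw": 0.035},{"jaw": 0.02},{"jaw": 0.02},{"jaw": 0.02},{"jaw": 0.02}]' 20; python3 -m jog '[{"jaw": 0.045},{"jaw": 0.045},{"jaw": 0.045,"rz": 0.382},{"jaw": 0.045,"rz": 0.7501},{"jaw": 0.045,"rz": 0.7501},{"jaw": 0.045,"rz": 0.7501},{"jaw": 0.045,"rz": 0.7501},{"jaw": 0.045,"rz": 0.7501},{"jaw": 0.045,"rz": 0.7501},{"jaw": 0.045,"rz": 0.7501},{"jaw": 0.045,"rz": 0.7501},{"jaw": 0.045,"rz": 0.7501},{"jaw": 0.045,"rz": 0.7501},{"jaw": 0.045,"rz": 0.7501},{"jaw": 0.045,"rz": 0.7501},{"jaw": 0.045,"rz": 0.7501}]'; python3 -m jog '[{"jaw": 0.03},{"jaw": 0.03},{"jaw": 0.02},{"jaw": 0.02},{"jaw": 0.02},{"jaw": 0.02}]' 25; python3 -c "
from h import *
o=ctrl.get_obs();print(o['tool_pos'],o['tool_rot'],o['contact_force'])"
```

```text
t: 19.53
tool_pos: [0.5282, 0.2002, -0.0188]
tool_rot: [1.848, 2.54, 0.0]
contact_force: [-0.8, -1.0, 2.4]
opening: 0.0246
grip_force: 19.7
t: 20.87
tool_pos: [0.5278, 0.2001, -0.0195]
tool_rot: [3.104, 0.488, -0.0]
contact_force: [-0.1, 0.9, -1.1]
opening: 0.0449
grip_force: 0.0
t: 21.37
tool_pos: [0.5281, 0.2002, -0.0191]
tool_rot: [3.103, 0.49, 0.0]
contact_force: [0.3, -0.1, 0.0]
opening: 0.0247
grip_force: 24.6
[ 0.5280506   0.20018299 -0.01913855] [3.10311884e+00 4.89814025e-01 2.70161642e-04] [ 0.25443502 -0.1207469   0.00714919]
```

```bash
python3 -m jog '[{"jaw": 0.02,"dz": -0.02},{"jaw": 0.02,"dz": -0.05},{"jaw": 0.02,"dz": -0.09},{"jaw": 0.02,"dz": -0.13},{"jaw": 0.02,"dz": -0.17},{"jaw": 0.02,"dz": -0.21},{"jaw": 0.02,"dz": -0.22},{"jaw": 0.02,"dz": -0.22}]' 30; python3 - <<'E'
from h import *
np.set_printoptions(precision=4,suppress=True)
a=save("scene","s10")
o=ctrl.get_obs();p=o["tool_pos"];print(p,o["opening"],o["grip_force"])
print(proj("scene",p+[0,0,.0191]),proj("scene",p+[0,0,.0451]),[r["xy"] for r in ctrl.tip_of("scene","stopper")],totool(np.array([.5204,-.2332,p[2]])-p))
E
```

```text
t: 22.03
tool_pos: [0.5306, 0.2009, 0.2064]
tool_rot: [-3.102, -0.49, -0.015]
contact_force: [-1.0, 0.6, -0.2]
opening: 0.0245
grip_force: 29.4
[0.5289 0.2005 0.2026] 0.024423428565860803 29.447214412211906
[278.2177 194.5159] [277.3187 185.4793] [[278.6, 191.4]] [-0.1416  0.41    0.0001]
```

```bash
python3 -m jog '[{"jaw": 0.02,"dx": -0.005,"dy": 0.015},{"jaw": 0.02,"dx": -0.1407,"dy": 0.41},{"jaw": 0.02,"dx": -0.1407,"dy": 0.41},{"jaw": 0.02,"dx": -0.1407,"dy": 0.41},{"jaw": 0.02,"dx": -0.1407,"dy": 0.41},{"jaw": 0.02,"dx": -0.1407,"dy": 0.41},{"jaw": 0.02,"dx": -0.1407,"dy": 0.41},{"jaw": 0.02,"dx": -0.1407,"dy": 0.41},{"jaw": 0.02,"dx": -0.1407,"dy": 0.41},{"jaw": 0.02,"dx": -0.1407,"dy": 0.41},{"jaw": 0.02,"dx": -0.1407,"dy": 0.41},{"jaw": 0.02,"dx": -0.1407,"dy": 0.41},{"jaw": 0.02,"dx": -0.1407,"dy": 0.41,"dz": 0.02},{"jaw": 0.02,"dx": -0.1407,"dy": 0.41,"dz": 0.05},{"jaw": 0.02,"dx": -0.1407,"dy": 0.41,"dz": 0.075},{"jaw": 0.02,"dx": -0.1407,"dy": 0.41,"dz": 0.09},{"jaw": 0.02,"dx": -0.1407,"dy": 0.41,"dz": 0.096},{"jaw": 0.02,"dx": -0.1407,"dy": 0.41,"dz": 0.096},{"jaw": 0.02,"dx": -0.1407,"dy": 0.41,"dz": 0.096},{"jaw": 0.02,"dx": -0.1407,"dy": 0.41,"dz": 0.096}]'; python3 - <<'E'
from h import *
np.set_printoptions(precision=4,suppress=True)
a=save("scene","s11")
p=np.mean([(ctrl.get_image("scene"),ctrl.get_obs()["tool_pos"])[1] for _ in range(4)],0)
print(p,totool(np.array([.5204,-.2332,.0969])-p))
a=save("scene","s12")
u=cv2.resize(a[140:215,355:430,::-1],None,fx=8,fy=8,interpolation=cv2.INTER_CUBIC)
for c,z,rr in((p,p[2]+.0191,.011),(p,p[2]+.0451,.0135),((.5204,-.2332),.106,.018)):
  for A in np.linspace(0,6.28,50):
    q=(proj("scene",[c[0]+rr*np.cos(A),c[1]+rr*np.sin(A),z])-[355,140]+.5)*8-.5
    cv2.circle(u,tuple(map(int,q)),0,(0,255,0),-1)
cv2.imwrite("pics/q12.png",u)
E
```

```text
t: 23.8
tool_pos: [0.5209, -0.2333, 0.1057]
tool_rot: [3.102, 0.49, 0.002]
contact_force: [-0.5, 0.5, 0.1]
opening: 0.0245
grip_force: 29.6
[ 0.521  -0.2336  0.1062] [-0.0005 -0.0006  0.0093]
```

View pics/q12.png

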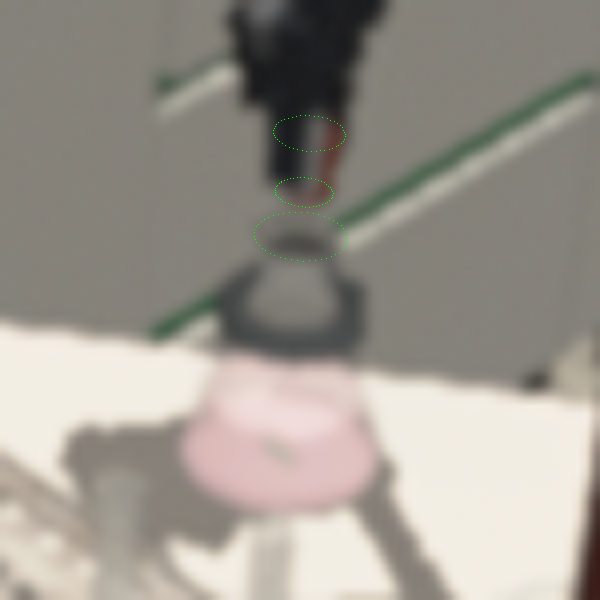

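```bash
python3 -m jog '[{"jaw": 0.02,"dx": -0.0005,"dy": -0.0005,"dz": 0.003},{"jaw": 0.02,"dx": -0.0005,"dy": -0.0005,"dz": 0.006},{"jaw": 0.02,"dx": -0.0005,"dy": -0.0005,"dz": 0.009},{"jaw": 0.02,"dx": -0.0005,"dy": -0.0005,"dz": 0.009},{"jaw": 0.02,"dx": -0.0005,"dy": -0.0005,"dz": 0.009},{"jaw": 0.02,"dx": -0.0005,"dy": -0.0005,"dz": 0.009},{"jaw": 0.02,"dx": -0.0005,"dy": -0.0005,"dz": 0.009},{"jaw": 0.02,"dx": -0.0005,"dy": -0.0005,"dz": 0.009}]'; python3 - <<'E'
from h import *
np.set_printoptions(precision=4,suppress=True)
p=np.mean([(ctrl.get_image("scene"),ctrl.get_obs()["tool_pos"])[1] for _ in range(4)],0)
o=ctrl.get_obs();print(p,o["tool_rot"],o["opening"],o["grip_force"],o["contact_force"],abs(o["dq"]).max())
a=save("scene","s13")
u=cv2.resize(a[140:215,355:430,::-1],None,fx=8,fy=8,interpolation=cv2.INTER_CUBIC)
cv2.imwrite("pics/q13.png",u)
r=lambda im:[np.round(x,1) for x in (lambda w,Y,X:((w*X).sum()/w.sum(),(w*Y).sum()/w.sum()))(np.clip(im[:,:,0].astype(float)-im[:,:,1:].max(2)-12,0,None)[150:172,380:402],*np.mgrid[150:172,380:402])]
print(r(a))
if np.linalg.norm(p-[.5204,-.2332,.0969])<.0015: ctrl.finish_job(); print("done")
E
```

```text
t: 24.77
tool_pos: [0.5198, -0.233, 0.096]
tool_rot: [3.103, 0.489, 0.0]
contact_force: [0.9, -0.0, -0.5]
opening: 0.0245
grip_force: 29.6
[ 0.5197 -0.2329  0.096 ] [3.1031 0.4894 0.0003] 0.024274227239994298 29.574988850508817 [0.195  0.1723 0.2657] 0.0028173545817160436
[np.float64(395.5), np.float64(162.9)]
the job is handed in; nothing more can be done
done
```

The job is handed in. The ring sits level on the flask's shoulder (confirmed in the camera picture), and the stopper is held still, centred to about 1 mm and about 9 to 10 mm above the mouth by the arm's readings; the final picture was saved but not viewed.

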